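# Stack the printing blocks on the sloping rack

## Task

Put the two lino printing blocks away on the sloping rack: lay the large green one flat in the middle of the board, then the small red-brown one squarely on top of it, both with the carved side up, lengthwise down the slope, and each with its lower end right against the blue stop. Set them down rather than dropping them, and leave the ink tin, the ink jar and the scraper where they are.

Things in the scene. Friction and masses are not known exactly. Their poses are not given: they have to be found in the camera images.
- shelf: fixed plywood board of the rack, 190 mm long, 150 wide, sloping 25 degrees, low end towards the robot; no side walls. Across its low end stands the stop, a blue bar 10 mm thick, square to the board, 44 mm high above it. Origin: on the board's face where it meets the stop, mid-width, 47 mm above the table. x up the slope, y across, z square out of the board. Steel frame below, 200 x 150 mm.
- large_block: large printing block, loose, lying flat on the table at the start: pale wood with a green lino face (white carving) on top, 130 mm long (its x), 64 mm wide (its y), 23 mm thick (its z), about 0.14 kg. Origin: centre of the underside; z points out of the carved face. Either end may face the stop.
- small_block: small printing block, loose, lying flat on the table at the start: pale wood with a red-brown lino face (white carving) on top, 100 mm long (its x), 58 mm wide (its y), 23 mm thick (its z), about 0.10 kg. Origin: centre of the underside; z points out of the carved face. Either end may face the stop.
- ink_tin: ink tin, a closed can 84 mm across and 85 mm high, standing beyond the blocks; origin at the centre of its underside. Leave alone.
- ink_jar: small ink jar with a black cap, 60 mm across and 60 mm high, standing near the rack; origin at the centre of its underside. Leave alone.
- scraper: ink scraper 200 mm long with a wooden handle, lying on the table to the left of the ink tin, beyond the blocks, roughly along world y; origin near the middle of its length, on its underside. Leave alone.
Things that resemble listed ones, but are neither listed nor needed, are in the scene too. What is shaped like the small_block but purple or yellow is not meant.

How it is judged:
By the outcome, as a careful person would: the job done as asked, in the order asked, and still so for the second after the job is handed in, with the robot touching nothing.
It also fails if it takes over 61 s, if anything falls off the work surface, if the arm or the gripper's body presses on something with over 40 N, if the wrist force passes 120 N, or if a joint passes its speed limit or range.

## Robot

A 7-joint arm with a two-finger parallel gripper is mounted at the origin on the work surface. World frame = base frame: x ahead of the robot, y to its left, z up, the work surface at z = 0. Lengths are in m, angles in rad, forces in N, time in s.
With the tool pointing down it reaches from about 0.425 to 0.925 m from the base axis. Payload 6.8 kg.
Tool frame: the origin (TCP) lies midway between the tips of the shut fingers; the grasp point (between the pads) lies 19 mm behind it; x points along the fingers, y is the direction in which the jaws open and shut, and the axes are right-handed (so a half turn about x gives the same grasp; the last joint's range is limited). The gripper opens to 85 mm and grips with 20 to 120 N. Pads are 22 mm wide; open, the fingers measure 114 mm over their backs; the gripper's body (76 mm by 85 mm) begins 54 mm behind the grasp point. The pads swing forward as they close: fully open they stand 13 mm farther back than shut.
Start: joints at [1.184, 0.477, 0.022, 1.555, -0.011, 1.109, -0.083], TCP at [0.186, -0.649, 0.231] pointing down, gripper open.
Joint ranges: [-2.96, 2.96], [-0.34, 2.1], [-1.41, 1.46], [0.24, 2.44], [-1.37, 4.51], [0.17, 1.92], [-2.96, 2.96]. Speed limits (rad/s): [2.39, 2.39, 3.14, 3.14, 3.14, 3.14, 3.14].

## Interface

Orientations are given as a rotation vector (axis times angle).
In Python, from bench import r, viewer, nets gives the robot as it stands.
- The arm moves only by the shell command python3 -m pendant 'ROWS' [FORCE]. ROWS is JSON, one flat list of numbers, 5 for each row, row after row: the finger opening in mm, from 0 to 85.4, then the shift along the tool's x, y, z in mm, then the turn about the tool's x in rad. A call has 1 to 20 rows; each row shifts and turns the commanded pose from where the row before left it, along the tool's axes as they then stand; what a row does not reach is not made up. A row lasts 1/8 s, in which the tool goes at most 62.5 mm and 10.7 degrees, less where a joint would pass 70% of its speed; a pose out of reach is approached as far as the arm can. A call with a gripper value outside its range is refused whole. The fingers move at their own pace and stop on an object; FORCE is the grip in N (left out, the last holds). Time passes only in rows, so rows that do not move let the fingers close. It gives the time, the measured TCP pose, the force and the opening at its end, in the units of the state.
- r.get_obs(): the state, without advancing time (a new reading comes with each control period).
- viewer.grab_frame(name): name is "scene" or "top" or "wrist"; returns (picture, depth): 480x640x3 uint8, red, green, blue; 480x640 float32, m along the optical axis (not along the pixel's ray), 0 where there is no reading.
- viewer.calibration(name): a dict with "mtx" (3x3 intrinsics, pixels), "distortion" ([k1, k2, p1, p2, k3] as OpenCV has them; the pictures are not rectified), "world_to_cam" (4x4, takes a point from world to camera coordinates). Camera axes: x right, y up, looking along -z (the intrinsics and any distortion apply to the point x, -y, -z); pixel columns grow to the right and rows downward; lengths in m; the calibration is good to about 2 mm. A picture is of the moment at which its call begins: read the wrist's pose just before it. calibration takes no time and is no camera call; for the wrist camera it gives the pose at the moment of the call.
- r.hand_in(): hands the job in, once; it reports no verdict.
Trained networks look in the newest picture that a camera, given by its name, has taken for a name from the list of things; names that differ only in an ending like _2 or _b are one class to them, and where a whole thing is asked for, a point or a joint stands for the part that bears it (a point fixed in the world has none). Each returns a list of dicts, best first, with "score" (0 to 1); they miss things now and then, are a little off and sometimes report something else, mostly with a low value. They report only what shows in the picture. A call takes as long as a camera call. They do not tell look-alikes from the thing itself.
- nets.look_for(name, camera): "location" ([x, y, z] in m, in world coordinates, good to about 4 mm: the middle of the surface that is visible of it).
- nets.silhouettes(name, camera): "mask" (480x640 bool, what is visible of it).
The state is a dict: "clock": time; "joints": joint angles; "qvel": joint speeds; "tau": joint torques, N m; "tcp_pos": TCP position; "orientation": TCP orientation; "contact_force": force on the tool from outside, world axes, zero at the start; "moment": the same for the moment, N m; "grip_width": finger opening in m.
Only numpy, scipy, OpenCV 4.12 (cv2) and the standard library are available. Lean on these libraries where they do the work, as an engineer would, in place of code of your own. Each camera call takes 0.05 s, during which the arm holds its last target. There are 200 camera calls.

## Working session

There is one attempt and no reset: what is moved stays moved. The work goes in short steps, Python scripts to look and compute and a shell command to move; the robot and the scene stay as the last step left them, time stands still between calls to the robot, and variables do not carry over. Pictures are saved under pics/ and viewed, about 8 in all and at most 12, crops included, and the job is handed in when it is done.

```bash
ls; mkdir -p pics
python3 - <<'E'
from bench import r, viewer, nets
import cv2,numpy as np
o=r.get_obs();print({k:np.round(v,3).tolist() for k,v in o.items()})
for c in ["scene","top"]:
    p,d=viewer.grab_frame(c);cv2.imwrite(f"pics/{c}0.png",p[:,:,::-1])
    np.savez(f"pics/{c}0.npz",p=p,d=d)
    for n in ["large_block","small_block","ink_tin","ink_jar","scraper","shelf"]:
        print(c,n,[(np.round(x["location"],3).tolist(),round(x["score"],2)) for x in nets.look_for(n,c)])
    k=viewer.calibration(c);print({a:np.round(b,3).tolist() for a,b in k.items()})
E
```

```text
pics
{'clock': 0.0, 'joints': [1.184, 0.478, 0.022, 1.556, -0.012, 1.109, -0.083], 'qvel': [0.0, -0.001, 0.001, 0.001, -0.001, -0.0, -0.001], 'tau': [-0.0, -59.645, 1.608, -28.12, 0.013, 0.009, -0.0], 'tcp_pos': [0.186, -0.648, 0.23], 'orientation': [2.072, 0.293, -2.073], 'contact_force': [-0.186, -0.421, -1.364], 'moment': [-0.052, 0.013, 0.013], 'grip_width': 0.085}
scene large_block [([0.469, 0.273, 0.019], 0.86)]
scene small_block [([0.802, 0.215, 0.017], 0.91), ([0.354, -0.02, 0.027], 0.72), ([0.505, 0.043, 0.022], 0.69), ([0.357, -0.182, 0.026], 0.57)]
scene ink_tin [([0.689, 0.125, 0.086], 0.94), ([0.551, -0.187, 0.086], 0.72)]
scene ink_jar [([0.767, -0.027, 0.059], 0.84)]
scene scraper [([0.624, 0.362, 0.002], 0.92)]
scene shelf [([0.548, -0.189, 0.084], 0.64)]
{'mtx': [[442.202, 0.0, 324.339], [0.0, 442.202, 242.109], [0.0, 0.0, 1.0]], 'distortion': [-0.051, 0.0, 0.0, 0.0, 0.0], 'world_to_cam': [[-0.678, 0.735, 0.005, 0.356], [-0.549, -0.512, 0.661, 0.294], [0.488, 0.445, 0.751, -1.11], [0.0, 0.0, 0.0, 1.0]]}
top large_block [([0.455, 0.268, 0.018], 0.73)]
top small_block [([0.35, -0.195, 0.021], 0.94), ([0.493, 0.036, 0.024], 0.87), ([0.794, 0.211, 0.022], 0.74), ([0.343, -0.026, 0.022], 0.72), ([0.749, -0.038, 0.062], 0.59)]
top ink_tin [([0.667, 0.1, 0.082], 0.79)]
top ink_jar [([0.747, -0.036, 0.06], 0.68)]
top scraper [([0.613, 0.353, 0.001], 0.79)]
top shelf []
{'mtx': [[476.332, 0.0, 319.074], [0.0, 476.332, 242.434], [0.0, 0.0, 1.0]], 'distortion': [0.026, 0.0, 0.0, 0.0, 0.0], 'world_to_cam': [[-0.019, -1.0, 0.002, 0.078], [0.971, -0.018, 0.239, -0.579], [-0.239, 0.006, 0.971, -0.725], [0.0, 0.0, 0.0, 1.0]]}
```

View pics/scene0.png

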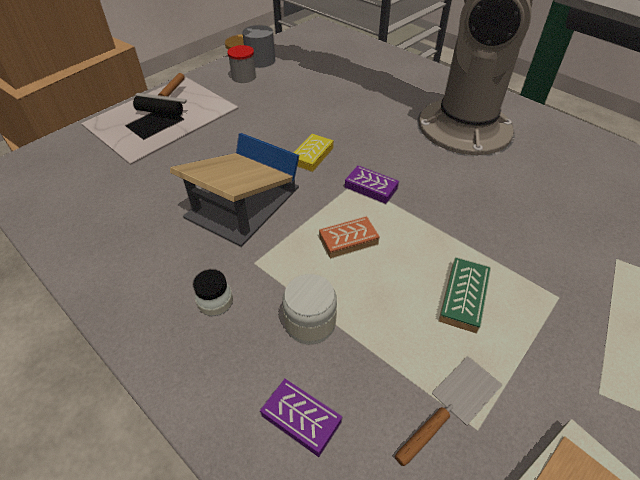

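View pics/top0.png

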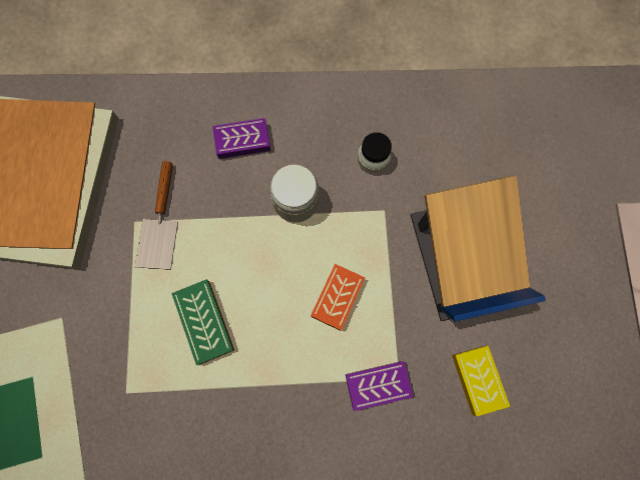

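```bash
cat > h.py <<'E'
from bench import r, viewer, nets
import cv2,numpy as np
from scipy.spatial.transform import Rotation as R
def cloud(p,d,k):
    v,u=np.mgrid[:480,:640]
    n=cv2.undistortPoints(np.stack([u,v],-1).reshape(-1,1,2).astype(np.float32),k["mtx"],k["distortion"]).reshape(480,640,2)
    c=np.stack([n[...,0]*d,-n[...,1]*d,-d],-1)
    T=np.linalg.inv(k["world_to_cam"])
    return c@T[:3,:3].T+T[:3,3]
def masks(p):
    h=cv2.cvtColor(p,cv2.COLOR_RGB2HSV).astype(int);H,S,V=h[...,0],h[...,1],h[...,2]
    return dict(green=(H>60)&(H<95)&(S>110),red=(H>3)&(H<13)&(S>160)&(V>150),blue=(H>100)&(H<118)&(S>150),wood=(H>10)&(H<24)&(S>70)&(V>110))
def comp(m,seed=None,box=None):
    m=m.astype(np.uint8)
    if box: b=np.zeros_like(m);b[box[1]:box[3],box[0]:box[2]]=1;m=m*b
    n,l,s,_=cv2.connectedComponentsWithStats(m);return l==1+np.argmax(s[1:,4])
def close(m): return cv2.morphologyEx(m.astype(np.uint8),cv2.MORPH_CLOSE,np.ones((9,9)))>0
def rect(P):
    c,s,a=cv2.minAreaRect((P[:,:2]*1000).astype(np.float32));b=cv2.boxPoints((c,s,a))
    e=b[1]-b[0];f=b[2]-b[1];L=e if np.linalg.norm(e)>np.linalg.norm(f) else f
    return np.round(c,1),np.round(s,1),round(np.degrees(np.arctan2(L[1],L[0]))%180,1)
def plane(P):
    for _ in range(4):
        c=P.mean(0);n=np.linalg.svd(P-c,full_matrices=False)[2][2];n*=np.sign(n[2]);P=P[np.abs((P-c)@n)<max(.003,1.5*np.std((P-c)@n))]
    return c,n,P
E
python3 - <<'E'
from h import *
B=dict(scene=dict(green=(400,230,520,350),red=(300,200,400,270),wood=(160,140,305,200),blue=(220,120,310,190)),top=dict(green=(150,260,250,380),red=(300,250,380,350),wood=(410,160,560,310),blue=(430,270,560,330)))
for c in B:
    z=np.load(f"pics/{c}0.npz");k=viewer.calibration(c);X=cloud(z["p"],z["d"],k);M=masks(z["p"])
    t=X[400:440,150:330] if c=="scene" else X[230:280,230:300]
    for n,b in B[c].items():
        m=close(comp(M[n],box=b))&(z["d"]>0);P=X[m];print(c,n,m.sum(),"zmed",np.round(np.median(P[:,2]),4),rect(P))
        if n=="wood":
            C,N,Q=plane(P);print(" plane",np.round(C,4),np.round(N,3),"tilt",np.degrees(np.arccos(N[2])),"dir",np.degrees(np.arctan2(-N[1],-N[0])))
            # frame: x up slope
            x=np.array([-N[0],-N[1],0]);x/=np.linalg.norm(x);x=x-N*(x@N);x/=np.linalg.norm(x);y=np.cross(N,x)
            uv=np.c_[(Q-C)@x,(Q-C)@y];print(" uv rect",rect(uv),"x",np.round(x,3),"pct",np.percentile(uv,[.5,99.5],axis=0))
    pp=X[200:220,480:560] if c=="scene" else X[230:280,230:260]
    print(c,"table z",np.round(np.nanmedian(X[(30,340)[c=="scene"]:,][:5,60:120,2] if 0 else (X[360:380,500:600,2] if c=="scene" else X[235:260,240:270,2])),4))
print(viewer.calibration("wrist"))
E
```

```text
scene green 117 zmed 0.0219 (array([453.2, 285.5]), array([127.7,  30.4]), np.float32(23.5))
scene red 232 zmed 0.0215 (array([492.7,  38.8]), array([55.6, 91.3]), np.float32(154.0))
scene wood 3033 zmed 0.0968 (array([ 573.7, -249.7]), array([294.5, 200.6]), np.float32(89.4))
 plane [ 0.5818 -0.1884  0.0914] [-0.415 -0.081  0.906] tilt 24.98621638742491 dir 11.05640088818579
 uv rect (array([-11.8,  -3.1]), array([192.1, 151.5]), np.float32(1.1)) x [0.89  0.174 0.422] pct [[-0.10525102 -0.07682134]
 [ 0.08324432  0.07146456]]
scene blue 1272 zmed 0.0674 (array([ 474.7, -212.5]), array([ 27.9, 150. ]), np.float32(100.5))
scene table z -0.001
top green 2788 zmed 0.0232 (array([458.6, 269.4]), array([128.8,  62.2]), np.float32(21.6))
top red 1893 zmed 0.0229 (array([496. ,  36.9]), array([57.1, 99.5]), np.float32(154.1))
top wood 10374 zmed 0.0881 (array([ 600.5, -221. ]), array([216.5, 216.9]), np.float32(101.7))
 plane [ 0.5737 -0.1924  0.0879] [-0.413 -0.086  0.907] tilt 24.949461279179474 dir 11.803772773237059
 uv rect (array([-2.6, -0.4]), array([151.2, 189.5]), np.float32(179.7)) x [0.888 0.185 0.422] pct [[-0.09569723 -0.07450758]
 [ 0.09131696  0.0740011 ]]
top blue 1063 zmed 0.0781 (array([ 469.6, -195.4]), array([ 26.5, 114.3]), np.float32(101.0))
top table z 0.0003
{'mtx': array([[423.89624782,   0.        , 319.4858021 ],
       [  0.        , 423.89624782, 237.83811036],
       [  0.        ,   0.        ,   1.        ]]), 'distortion': array([-0.03716512,  0.        ,  0.        ,  0.        ,  0.        ]), 'world_to_cam': array([[ 2.74308418e-01, -9.61641375e-01,  8.70137998e-04,
        -6.74829861e-01],
       [ 9.20996592e-01,  2.62453984e-01, -2.87894397e-01,
         3.81692139e-02],
       [ 2.76622793e-01,  7.97732506e-02,  9.57661767e-01,
        -3.79314123e-01],
       [ 0.00000000e+00,  0.00000000e+00,  0.00000000e+00,
         1.00000000e+00]])}
```

```bash
cat >> h.py <<'E'
def go(pos,longyaw,frm=None):
    """tool-axis shift (mm) and turn (rad) to bring TCP to pos with block long axis at longyaw deg (jaws square to it)"""
    o=r.get_obs();T=R.from_rotvec(o["orientation"]).as_matrix();p=np.array(o["tcp_pos"])
    j=np.degrees(np.arctan2(T[1,1],T[0,1]))
    da=(longyaw+90-j+90)%180-90
    turn=np.radians(da)*np.sign(T[2,0])
    T2=T@R.from_rotvec([turn,0,0]).as_matrix()
    print("tcp",np.round(p*1000,1),"toolx",np.round(T[:,0],3),"jaw yaw",round(j,1),"w",round(o["grip_width"]*1000,1),"F",np.round(o["contact_force"],1),"t",round(o["clock"],2),"q",np.round(o["joints"],2))
    print("turn",round(turn,4),"shift before turn",np.round(T.T@(np.array(pos)-p)*1000,1),"after turn",np.round(T2.T@(np.array(pos)-p)*1000,1))
    return T,T2
E
python3 - <<'E'
from h import *
T,T2=go([.58,-.2,.28],21.6);go([.4586,.2694,.2],21.6)
print(np.round(T.T@(np.array([.4586,.2694,.2])-np.array([.58,-.2,.28]))*1000,1), np.round(T2.T@(np.array([.4586,.2694,.2])-np.array([.58,-.2,.28]))*1000,1))
E
```

```text
tcp [ 185.8 -649.   231.3] toolx [ 0. -0. -1.] jaw yaw -74.0 w 85.4 F [ 0.1 -0.1  0.8] t 0.7 q [ 1.18  0.48  0.02  1.56 -0.01  1.11 -0.08]
turn -0.0982 shift before turn [ -48.7 -323.1 -502.6] after turn [ -48.7 -272.3 -531.8]
tcp [ 185.8 -649.   231.3] toolx [ 0. -0. -1.] jaw yaw -74.0 w 85.4 F [ 0.1 -0.1  0.8] t 0.7 q [ 1.18  0.48  0.02  1.56 -0.01  1.11 -0.08]
turn -0.0982 shift before turn [  31.3 -807.8 -515. ] after turn [  31.3 -753.4 -591.7]
[  80.  -484.7  -12.4] [  80.  -481.1  -59.9]
```

```bash
python3 -m pendant '[85,0,0,0,-0.0982, 85,-5,-27.2,-53.2,0, 85,-5,-27.2,-53.2,0, 85,-5,-27.2,-53.2,0, 85,-5,-27.2,-53.2,0, 85,-5,-27.2,-53.2,0, 85,-5,-27.2,-53.2,0, 85,-5,-27.2,-53.2,0, 85,-5,-27.2,-53.2,0, 85,-5,-27.2,-53.2,0, 85,-5,-27.2,-53.2,0, 85,10,-60,-7.5,0, 85,10,-60,-7.5,0, 85,10,-60,-7.5,0, 85,10,-60,-7.5,0, 85,10,-60,-7.5,0, 85,10,-60,-7.5,0, 85,10,-60,-7.5,0, 85,0,0,0,0]' 30
python3 - <<'E'
from h import *
go([.4586,.2694,.15],21.6)
k=viewer.calibration("wrist");p,d=viewer.grab_frame("wrist");cv2.imwrite("pics/w1.png",p[:,:,::-1])
X=cloud(p,d,k);m=close(comp(masks(p)["green"]))&(d>0);P=X[m];print(m.sum(),np.median(P[:,2]),rect(P))
E
```

```text
clock: 3.08
tcp_pos: [0.4721, 0.2151, 0.2112]
orientation: [2.01, 0.396, -2.011]
contact_force: [0.2, 0.0, 0.1]
grip_width: 0.0853
tcp [472.1 215.1 211.2] toolx [-0.001  0.002 -1.   ] jaw yaw -67.9 w 85.3 F [0.2 0.  0.1] t 3.08 q [-0.15  0.28 -0.47  1.92  0.15  0.97 -1.87]
turn 0.0093 shift before turn [ 61.3 -55.2  -7.9] after turn [ 61.3 -55.3  -7.4]
12735 0.02390314915449865 (array([456.8, 268.8]), array([129.4,  63.9]), np.float32(21.5))
```

View pics/w1.png

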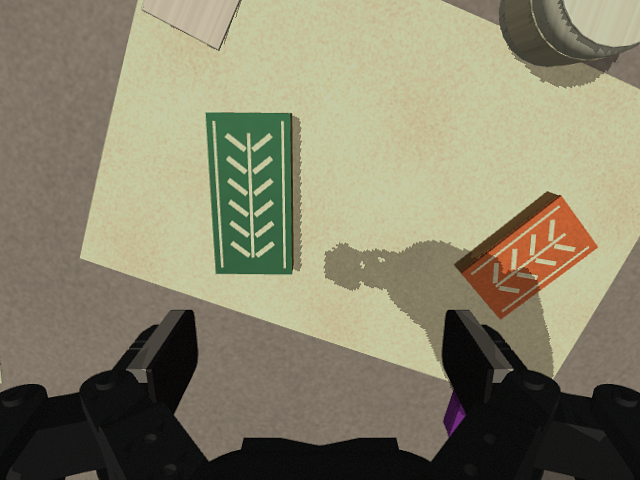

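```bash
python3 -m pendant '[85,20,-55.4,-6.3,0.009, 85,50,0,0,0, 85,50,0,0,0, 85,50,0,0,0, 85,25,0,0,0, 85,16,0,0,0, 85,0,0,0,0, 85,0,0,0,0]' 30
python3 - <<'E'
from h import *
go([.4575,.2691,0],21.5)
E
```

```text
clock: 4.12
tcp_pos: [0.461, 0.2636, 0.0014]
orientation: [2.023, 0.376, -2.019]
contact_force: [-0.8, 0.8, -0.0]
grip_width: 0.0855
tcp [461.  263.6   1.4] toolx [ 0.002  0.001 -1.   ] jaw yaw -69.0 w 85.5 F [-0.8  0.8 -0. ] t 4.12 q [-0.35  0.6  -0.37  2.03  0.39  0.57 -2.19]
turn -0.0079 shift before turn [ 1.4 -6.4  1.3] after turn [ 1.4 -6.4  1.3]
```

```bash
python3 -m pendant '[85,1,-6.4,1.3,-0.008, 85,0,0,0,0, 60,0,0,0,0, 60,0,0,0,0, 60,0,0,0,0, 60,0,0,0,0, 60,0,0,0,0]' 30
python3 - <<'E'
from h import *
go([.4575,.2691,0],21.5)
E
```

```text
clock: 5.0
tcp_pos: [0.4566, 0.2691, -0.0003]
orientation: [2.016, 0.384, -2.015]
contact_force: [-1.1, -1.2, 5.8]
grip_width: 0.0633
tcp [ 4.566e+02  2.691e+02 -3.000e-01] toolx [ 0.  0. -1.] jaw yaw -68.5 w 63.3 F [-1.1 -1.2  5.8] t 5.0 q [-0.36  0.61 -0.37  2.03  0.39  0.57 -2.2 ]
turn 0.0008 shift before turn [-0.3  0.3 -0.9] after turn [-0.3  0.3 -0.9]
```

```bash
python3 -m pendant '[60,-20,0,0,0, 60,-50,0,0,0, 60,-50,0,0,0, 60,-50,0,0,0, 60,0,0,0,0]' 30
python3 - <<'E'
from h import *
go([.546,-.1989,.17],11.3)
k=viewer.calibration("wrist");p,d=viewer.grab_frame("wrist");cv2.imwrite("pics/w2.png",p[:,:,::-1])
E
```

```text
clock: 5.62
tcp_pos: [0.4585, 0.2703, 0.1729]
orientation: [2.024, 0.386, -2.01]
contact_force: [0.6, 0.9, -1.9]
grip_width: 0.0632
tcp [458.5 270.3 172.9] toolx [ 0.006  0.004 -1.   ] jaw yaw -68.5 w 63.2 F [ 0.6  0.9 -1.9] t 5.62 q [-0.24  0.35 -0.5   1.93  0.21  0.9  -2.04]
turn 0.1783 shift before turn [  1.8 468.6  90.7] after turn [  1.8 477.3   6.2]
```

View pics/w2.png

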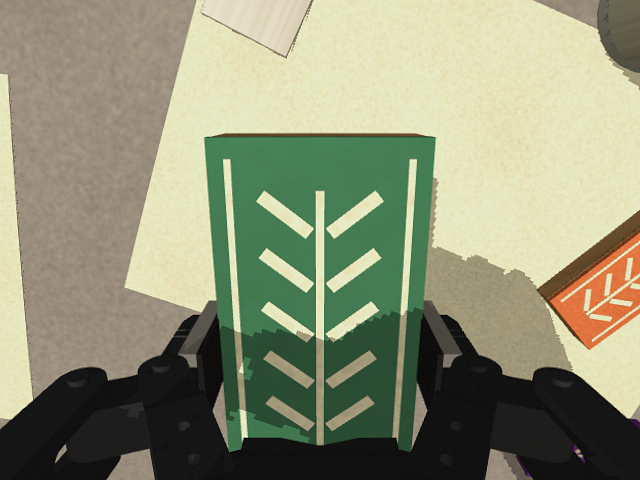

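```bash
python3 -m pendant '[60,-10,0,0,0.1783, 60,-3,59.6,0.8,0, 60,0,59.6,0.8,0, 60,0,59.6,0.8,0, 60,0,59.6,0.8,0, 60,0,59.6,0.8,0, 60,0,59.6,0.8,0, 60,0,59.6,0.8,0, 60,0,59.6,0.8,0, 60,0,0,0,0, 60,0,0,0,0]' 30
python3 - <<'E'
from h import *
go([.546,-.1989,.112],11.3)
E
```

```text
clock: 7.05
tcp_pos: [0.5426, -0.1992, 0.1803]
orientation: [2.115, 0.212, -2.122]
contact_force: [-0.0, 0.6, -2.6]
grip_width: 0.0631
tcp [ 542.6 -199.2  180.3] toolx [-0.003  0.001 -1.   ] jaw yaw -78.7 w 63.1 F [-0.   0.6 -2.6] t 7.05 q [ 0.44  0.39 -0.24  1.83  0.11  0.94 -1.23]
turn 0.0001 shift before turn [68.3  0.5 -3.6] after turn [68.3  0.5 -3.6]
```

```bash
python3 -m pendant '[60,40,0.5,-3.6,0, 60,28,0,0,0, 60,4,0,0,0, 60,3,0,0,0, 60,3,0,0,0, 60,0,0,0,0]' 20
python3 - <<'E'
from h import *
go([.546,-.1989,.090],11.3)
E
```

```text
clock: 7.8
tcp_pos: [0.548, -0.1992, 0.1054]
orientation: [2.119, 0.21, -2.116]
contact_force: [-3.0, 2.1, 3.6]
grip_width: 0.0632
tcp [ 548.  -199.2  105.4] toolx [ 0.001 -0.    -1.   ] jaw yaw -78.6 w 63.2 F [-3.   2.1  3.6] t 7.8 q [ 0.42  0.49 -0.23  1.88  0.15  0.8  -1.26]
turn 0.001 shift before turn [15.4 -0.7  1.9] after turn [15.4 -0.7  1.9]
```

```bash
python3 -m pendant '[60,3,0,0,0, 60,3,0,0,0, 60,3,0,0,0, 60,3,0,0,0, 60,0,0,0,0]' 20
python3 - <<'E'
from h import *
go([.546,-.1989,.0765],11.3)
p,d=viewer.grab_frame("scene");cv2.imwrite("pics/s3.png",cv2.resize(p[80:260,140:400,::-1],(780,540)))
E
```

```text
clock: 8.43
tcp_pos: [0.5461, -0.1996, 0.0923]
orientation: [2.115, 0.21, -2.12]
contact_force: [-5.0, 1.0, 3.1]
grip_width: 0.0632
tcp [ 546.1 -199.6   92.3] toolx [-0.002  0.    -1.   ] jaw yaw -78.7 w 63.2 F [-5.   1.   3.1] t 8.43 q [ 0.42  0.5  -0.23  1.88  0.16  0.77 -1.27]
turn 0.0002 shift before turn [15.8 -0.7 -0.1] after turn [15.8 -0.7 -0.1]
```

View pics/s3.png

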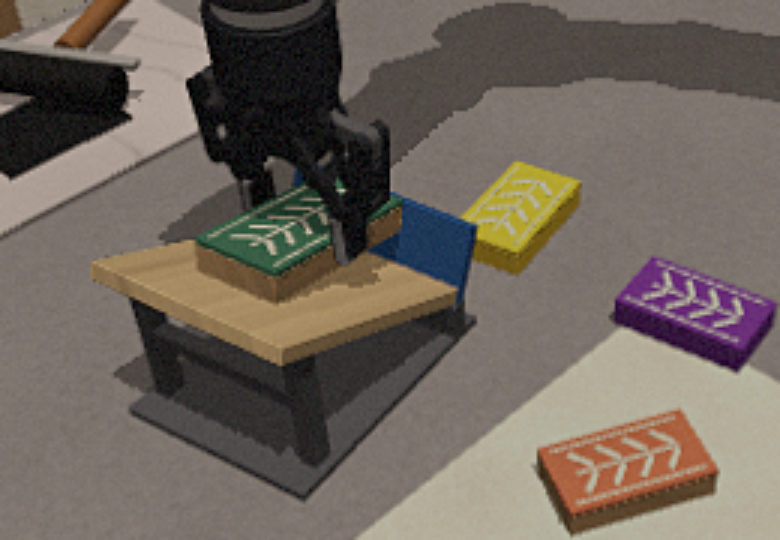

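```bash
python3 -m pendant '[60,3,0,0,0, 60,3,0,0,0, 60,3,0,0,0, 60,2,0,0,0, 60,0,0,0,0]' 20; python3 -m pendant '[60,1.5,0,0,0, 60,1.5,0,0,0, 60,0,0,0,0]' 20
```

```text
clock: 9.1
tcp_pos: [0.5464, -0.1996, 0.0814]
orientation: [2.116, 0.21, -2.119]
contact_force: [-4.3, 1.6, 2.2]
grip_width: 0.0634
clock: 9.48
tcp_pos: [0.5467, -0.1996, 0.0786]
orientation: [2.116, 0.21, -2.119]
contact_force: [-5.2, 2.5, 2.6]
grip_width: 0.0638
```

```bash
python3 -m pendant '[60,1,0,0,0, 60,1,0,0,0, 60,0,0,0,0]' 20; python3 -m pendant '[60,1,0,0,0, 60,1,0,0,0,60,0,0,0,0]' 20
```

```text
clock: 9.85
tcp_pos: [0.547, -0.1996, 0.0766]
orientation: [2.117, 0.21, -2.118]
contact_force: [-5.1, 1.1, 4.5]
grip_width: 0.0635
clock: 10.22
tcp_pos: [0.547, -0.1996, 0.0763]
orientation: [2.117, 0.209, -2.118]
contact_force: [-10.8, 3.4, 20.2]
grip_width: 0.0629
```

```bash
python3 -m pendant '[60,-0.3,0,1.8,0, 60,0.8,0,1.8,0, 60,0.8,0,1.8,0, 60,0,0,0,0]' 20; python3 -m pendant '[60,0.8,0,1.8,0,60,0.4,0,0.9,0,60,0,0,0,0]' 20
```

```text
clock: 10.72
tcp_pos: [0.5459, -0.2003, 0.0758]
orientation: [2.125, 0.209, -2.109]
contact_force: [0.5, 2.5, 12.2]
grip_width: 0.0633
clock: 11.1
tcp_pos: [0.5434, -0.2015, 0.0745]
orientation: [2.125, 0.208, -2.108]
contact_force: [0.0, 1.6, 11.4]
grip_width: 0.0635
```

```bash
python3 -m pendant '[60,0.8,0,1.8,0,60,0.4,0,0.9,0,60,0,0,0,0]' 20; python3 -m pendant '[60,0.4,0,0.9,0,60,0.4,0,0.9,0,60,0,0,0,0]' 20;  python3 -m pendant '[60,0.4,0,0.9,0,60,0.4,0,0.9,0,60,0,0,0,0]' 20
```

```text
clock: 11.48
tcp_pos: [0.5407, -0.2023, 0.0732]
orientation: [2.125, 0.207, -2.108]
contact_force: [0.1, 0.8, 10.1]
grip_width: 0.0636
clock: 11.85
tcp_pos: [0.5389, -0.2028, 0.0723]
orientation: [2.125, 0.207, -2.109]
contact_force: [0.8, -0.4, 11.0]
grip_width: 0.0633
clock: 12.22
tcp_pos: [0.537, -0.2032, 0.0715]
orientation: [2.125, 0.207, -2.109]
contact_force: [1.6, -0.7, 10.1]
grip_width: 0.0636
```

```bash
python3 -m pendant '[60,0.4,0,0.9,0,60,0.4,0,0.9,0,60,0,0,0,0]' 20;  python3 -m pendant '[60,0.4,0,0.9,0,60,0.4,0,0.9,0,60,0,0,0,0]' 20
python3 - <<'E'
from h import *
p,d=viewer.grab_frame("scene");cv2.imwrite("pics/s4.png",cv2.resize(p[110:220,180:340,::-1],(800,550)))
E
```

```text
clock: 12.6
tcp_pos: [0.536, -0.2034, 0.071]
orientation: [2.126, 0.207, -2.107]
contact_force: [1.8, 0.1, 10.9]
grip_width: 0.0633
clock: 12.98
tcp_pos: [0.536, -0.2034, 0.071]
orientation: [2.129, 0.207, -2.103]
contact_force: [5.4, 2.3, 12.0]
grip_width: 0.0634
```

View pics/s4.png

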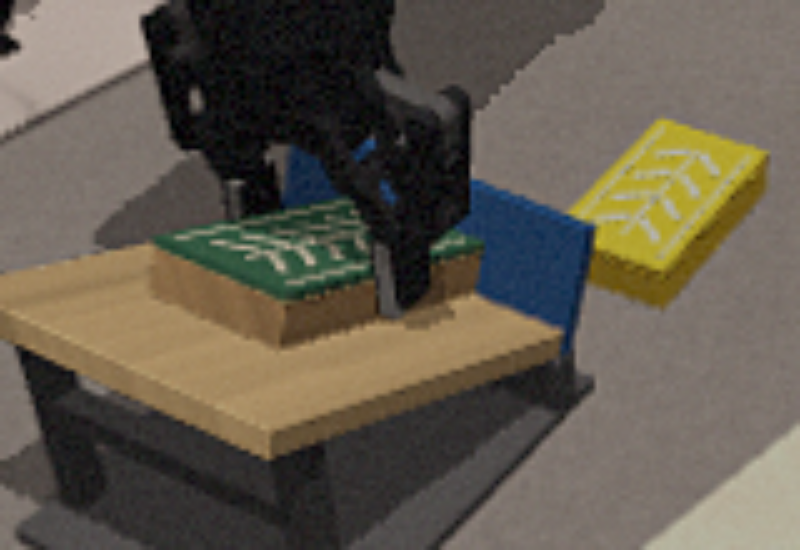

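```bash
python3 -m pendant '[60,-0.5,0,0,0, 70,0,0,0,0, 85,0,0,0,0,85,0,0,0,0,85,-3,0,0,0,85,-20,0,0,0,85,-50,0,0,0,85,-50,0,0,0,85,0,0,0,0]' 30
python3 - <<'E'
from h import *
go([.496,.0369,.15],154.1)
k=viewer.calibration("wrist");p,d=viewer.grab_frame("wrist");cv2.imwrite("pics/w5.png",p[:,:,::-1]);np.savez("pics/w5.npz",p=p,d=d)
O=np.array([.4872,-.2107,.047]);S=R.from_euler("zy",[11.3,-25],degrees=True).as_matrix()
X=cloud(p,d,k);m=close(comp(masks(p)["green"]))&(d>0);P=(X[m]-O)@S;print(m.sum(),np.median(P[:,2]),rect(P))
w=comp(masks(p)["wood"])&(d>0);C,N,Q=plane(X[w]);print(np.round(C,4),np.round(N,3)); W=(Q-O)@S; print("board y extents",np.percentile(W,[1,99],axis=0))
E
```

```text
clock: 14.15
tcp_pos: [0.5324, -0.2039, 0.1953]
orientation: [2.124, 0.206, -2.108]
contact_force: [0.6, -0.2, -0.5]
grip_width: 0.0851
tcp [ 532.4 -203.9  195.3] toolx [ 0.008 -0.003 -1.   ] jaw yaw -78.7 w 85.1 F [ 0.6 -0.2 -0.5] t 14.15 q [ 0.46  0.35 -0.25  1.84  0.11  0.95 -1.21]
turn 0.6494 shift before turn [  44.4 -243.5  -11.2] after turn [  44.4 -200.7  138.3]
18752 0.024893931918881534 (array([63.3, -3.5]), array([ 69.4, 132. ]), np.float32(178.8))
[ 0.6001 -0.187   0.1026] [-0.415 -0.084  0.906]
board y extents [[ 0.0051759  -0.07522562 -0.00444781]
 [ 0.18454989  0.07106899  0.00929811]]
```

View pics/w5.png

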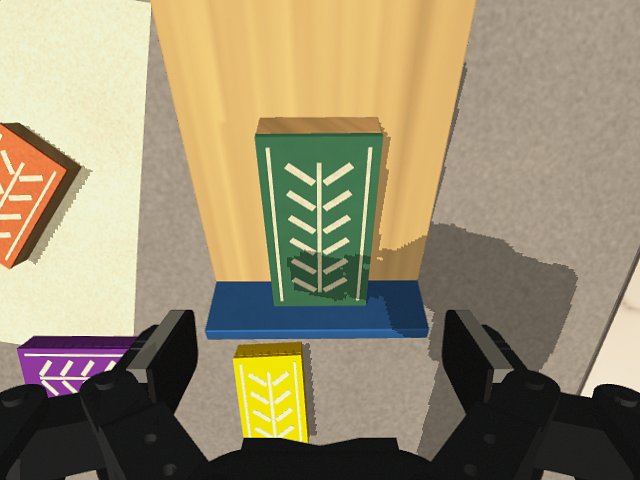

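Run:
```python
from h import *
O=np.array([.4872,-.2107,.047]);S=R.from_euler("zy",[11.3,-25],degrees=True).as_matrix()
z=np.load("pics/w5.npz");p,d=z["p"],z["d"];X=cloud(p,d,viewer.calibration("wrist"))
def edges(m,zlo,zhi,xs,name):
    P=((X-O)@S)[m&(d>0)]*1000;P=P[(P[:,2]>zlo)&(P[:,2]<zhi)];lo=[];hi=[]
    for a in xs:
        q=P[np.abs(P[:,0]-a)<3,1];lo.append(q.min());hi.append(q.max())
    mid=(np.array(lo)+hi)/2;f=np.polyfit(xs,mid,1);print(name,np.round(lo,1),np.round(hi,1),"mid at65",round(np.polyval(f,65),1),"slope deg",np.degrees(f[0]),"x",np.percentile(P[:,0],[.3,99.7]),"z",np.median(P[:,2]))
M=masks(p)
g=cv2.morphologyEx(M["green"].astype(np.uint8),cv2.MORPH_OPEN,np.ones((3,3)))>0
edges(g,18,30,[15,30,50,70,90,110,120],"green")
edges(M["wood"],-4,6,[15,40,70,100,130,160],"board")
b=((X-O)@S)[M["blue"]&(d>0)]*1000;b=b[b[:,2]>38];
for a in [-50,-25,0,25,50]: q=b[np.abs(b[:,1]-a)<5];print(a,np.percentile(q[:,0],[2,98]))
```

```text
green [-34.2 -35.1 -33.  -35.9 -36.  -36.3 -36.5] [25.4 27.8 27.5 27.2 26.5 26.3 26.3] mid at65 -4.2 slope deg -0.7678862971256101 x [ -4.22059428 126.02780653] z 23.006247925974026
board [-62.8 -62.7 -66.6 -71.5 -71.2 -74.7] [73.7 74.1 73.7 73.6 73.7 73.2] mid at65 3.7 slope deg -2.6261126457823436 x [-91.84220102 182.49958998] z 1.5612085731522014
-50 [-14.06174749  -4.5044262 ]
-25 [-13.35710162  -3.71449621]
0 [-12.48470026 138.60782163]
25 [-12.65421394  -3.02921172]
50 [-11.87102581  -2.69277415]
```

```bash
python3 -m pendant '[85,0,-60,-2.8,0,85,0,-60,-2.8,0,85,0,-60,-2.8,0,85,0,-60,-2.8,0,85,10,0,0,0.1624,85,15,0,0,0.1624,85,15,0,0,0.1624,85,0,0,0,0.1624,85,0,0,0,0]' 30
python3 - <<'E'
from h import *
k=viewer.calibration("wrist");p,d=viewer.grab_frame("wrist");
X=cloud(p,d,k);m=close(comp(masks(p)["red"]))&(d>0);P=X[m];print(m.sum(),np.median(P[:,2]),rect(P))
go([.496,.0369,.0014],154.1)
p,d=viewer.grab_frame("top");cv2.imwrite("pics/t6.png",cv2.resize(p[140:340,390:580,::-1],(570,600)));X=cloud(p,d,viewer.calibration("top"))
O=np.array([.4872,-.2107,.047]);S=R.from_euler("zy",[11.3,-25],degrees=True).as_matrix()
U=(X-O)@S*1000
on=(d>0)&(np.abs(U[...,2])<4)&(U[...,0]>3)&(U[...,0]<190)&(np.abs(U[...,1])<90)
g=masks(p)["green"]&(d>0)&(np.abs(U[...,2]-23)<5)
for n,m,xs in(("green",g,[15,30,50,70,90,110]),("board",on,[15,40,70,100,130,160])):
    P=U[m];e=np.array([[P[np.abs(P[:,0]-a)<4,1].min(),P[np.abs(P[:,0]-a)<4,1].max()] for a in xs]);f=np.polyfit(xs,e.mean(1),1)
    print(n,np.round(e.T,1).tolist(),"mid65",np.polyval(f,65),"deg",np.degrees(f[0]),"x",np.percentile(P[:,0],[.3,99.7]))
E
```

```text
clock: 15.32
tcp_pos: [0.4925, 0.0343, 0.1495]
orientation: [-1.969, 0.453, 1.975]
contact_force: [-0.0, 0.8, -0.0]
grip_width: 0.0849
10287 0.023858257838496932 (array([494.7,  36. ]), array([57.9, 99.6]), np.float32(153.8))
tcp [492.9  34.3 149.9] toolx [-0.002 -0.    -1.   ] jaw yaw -115.7 w 84.9 F [ 0.4 -0.4 -0.2] t 15.38 q [ 0.02  0.3  -0.26  2.04  0.1   0.81 -2.31]
turn 0.0036 shift before turn [148.5  -3.9  -1.9] after turn [148.5  -3.9  -1.9]
green [[-26.9, -20.0, -9.3, 3.2, 8.8, 23.6], [826.6, -6.6, 8.7, 19.5, 27.1, 26.6]] mid65 63.19980444107293 deg -141.01696832801585 x [-18.09967272 119.70631588]
board [[-64.2, -69.2, -71.1, -66.3, -73.4, -75.3], [-44.3, -45.2, -44.6, 29.7, 33.0, 39.1]] mid65 -44.43076888040074 deg 18.637192294592644 x [  8.10699996 189.72091575]
```

View pics/t6.png

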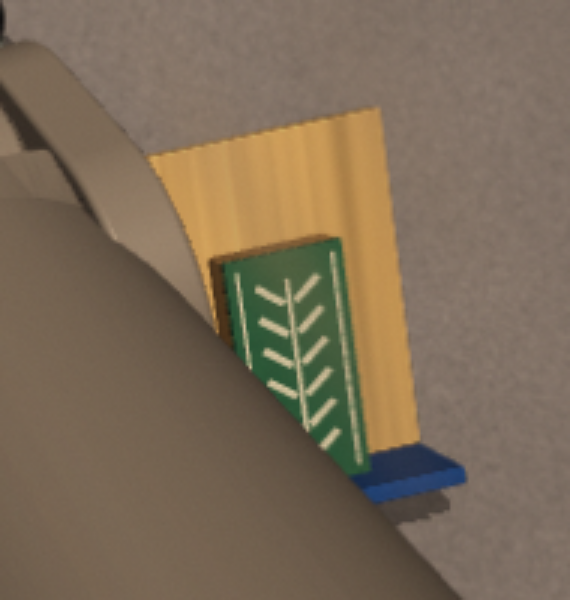

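```bash
python3 -m pendant '[85,40,-2.9,-1.3,0.007, 85,50,0,0,0, 85,40,0,0,0, 85,18,0,0,0, 85,0,0,0,0,85,0,0,0,0]' 30
python3 - <<'E'
from h import *
go([.495,.0363,.0014],153.9)
E
```

```text
clock: 16.18
tcp_pos: [0.4967, 0.0365, 0.0036]
orientation: [-1.968, 0.458, 1.966]
contact_force: [0.6, 0.1, -0.5]
grip_width: 0.0856
tcp [496.7  36.5   3.6] toolx [ 0.001  0.    -1.   ] jaw yaw -116.2 w 85.6 F [ 0.6  0.1 -0.5] t 16.18 q [-0.04  0.55 -0.19  2.12  0.21  0.49 -2.42]
turn -0.0025 shift before turn [2.2 0.9 1.4] after turn [2.2 0.9 1.4]
```

```bash
python3 -m pendant '[85,2.2,0.9,1.4,-0.0025, 85,0,0,0,0, 54,0,0,0,0, 54,0,0,0,0, 54,0,0,0,0, 54,0,0,0,0, 54,0,0,0,0, 54,-20,0,0,0,54,-50,0,0,0,54,-50,0,0,0,54,-50,0,0,-0.1633,54,-20,0,0,-0.1633,54,0,0,0,-0.1633,54,0,0,0,-0.1633,54,0,0,0,0]' 30
python3 - <<'E'
from h import *
go([.5202,-.2064,.135],11.3)
p,d=viewer.grab_frame("wrist");cv2.imwrite("pics/w7.png",p[:,:,::-1])
E
```

```text
clock: 18.05
tcp_pos: [0.4941, 0.0361, 0.1905]
orientation: [2.118, 0.208, -2.119]
contact_force: [-0.5, -0.2, -1.0]
grip_width: 0.0569
tcp [494.1  36.1 190.5] toolx [-0.  0. -1.] jaw yaw -78.8 w 56.9 F [-0.5 -0.2 -1. ] t 18.05 q [ 0.14  0.26 -0.39  2.    0.12  0.91 -1.69]
turn -0.0021 shift before turn [ 55.5 242.9  21.4] after turn [ 55.5 242.9  21.9]
```

View pics/w7.png

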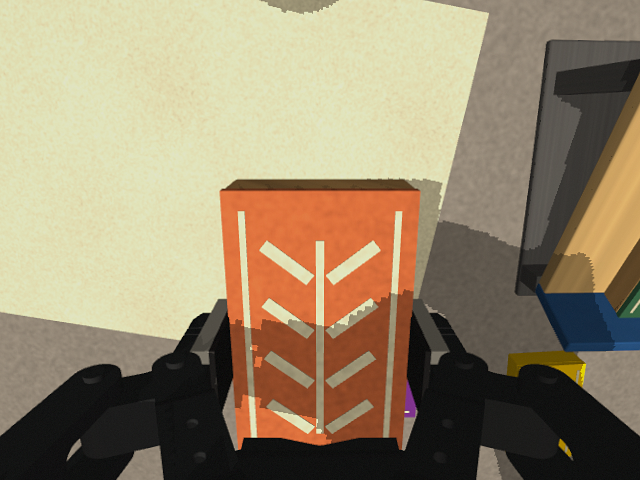

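```bash
python3 -m pendant '[54,0,60,5.3,-0.002,54,0,60,5.3,0,54,0,60,5.3,0,54,0,60,5.3,0,54,0,3,0.5,0,54,0,0,0,0]' 30
python3 - <<'E'
from h import *
go([.5202,-.2064,.117],11.3)
E
```

```text
clock: 18.85
tcp_pos: [0.5208, -0.2058, 0.1903]
orientation: [2.118, 0.21, -2.119]
contact_force: [0.2, 1.5, -0.5]
grip_width: 0.0578
tcp [ 520.8 -205.8  190.3] toolx [-0.001  0.001 -1.   ] jaw yaw -78.7 w 57.8 F [ 0.2  1.5 -0.5] t 18.85 q [ 0.47  0.35 -0.26  1.86  0.11  0.95 -1.21]
turn -0.0008 shift before turn [73.3  0.5  0.6] after turn [73.3  0.5  0.6]
```

```bash
python3 -m pendant '[54,40,0.5,0.6,0,54,33,0,0,0,54,0,0,0,0]' 20; python3 -m pendant '[54,3,0,0,0,54,3,0,0,0,54,0,0,0,0]' 20; python3 -m pendant '[54,3,0,0,0,54,3,0,0,0,54,3,0,0,0,54,0,0,0,0]' 20; python3 -m pendant '[54,3,0,0,0,54,3,0,0,0,54,0,0,0,0]' 20
```

```text
clock: 19.23
tcp_pos: [0.5189, -0.2041, 0.1157]
orientation: [2.112, 0.217, -2.122]
contact_force: [0.7, 0.0, -0.4]
grip_width: 0.0572
clock: 19.6
tcp_pos: [0.5217, -0.2066, 0.1131]
orientation: [2.119, 0.211, -2.114]
contact_force: [-1.2, 2.0, 5.1]
grip_width: 0.0573
clock: 20.1
tcp_pos: [0.5195, -0.2071, 0.1032]
orientation: [2.115, 0.21, -2.119]
contact_force: [-4.8, 0.7, 4.7]
grip_width: 0.0571
clock: 20.48
tcp_pos: [0.5192, -0.2072, 0.097]
orientation: [2.115, 0.21, -2.12]
contact_force: [-5.3, 0.9, 5.2]
grip_width: 0.0574
```

```bash
python3 -m pendant '[54,2,0,0,0,54,2,0,0,0,54,0,0,0,0]' 20; python3 -m pendant '[54,1,0,0,0,54,1,0,0,0,54,0,0,0,0]' 20; python3 -m pendant '[54,1,0,0,0,54,1,0,0,0,54,0,0,0,0]' 20
```

```text
clock: 20.85
tcp_pos: [0.5192, -0.2071, 0.0931]
orientation: [2.115, 0.21, -2.12]
contact_force: [-5.7, 1.5, 5.2]
grip_width: 0.057
clock: 21.22
tcp_pos: [0.5193, -0.2072, 0.0912]
orientation: [2.115, 0.21, -2.119]
contact_force: [-6.0, 0.7, 6.5]
grip_width: 0.0574
clock: 21.6
tcp_pos: [0.5194, -0.2071, 0.0893]
orientation: [2.115, 0.21, -2.119]
contact_force: [-5.7, 0.9, 4.4]
grip_width: 0.0571
```

```bash
python3 -m pendant '[54,1,0,0,0,54,0,0,0,0]' 20; python3 -m pendant '[54,1,0,0,0,54,0,0,0,0]' 20
```

```text
clock: 21.85
tcp_pos: [0.5195, -0.2071, 0.0886]
orientation: [2.115, 0.21, -2.119]
contact_force: [-6.1, 0.9, 9.6]
grip_width: 0.0574
clock: 22.1
tcp_pos: [0.5195, -0.2071, 0.0886]
orientation: [2.115, 0.21, -2.119]
contact_force: [-9.9, 2.6, 19.3]
grip_width: 0.0572
```

```bash
python3 -m pendant '[54,-0.3,-0.5,1.8,0, 54,0.8,-0.3,1.8,0, 54,0.4,-0.2,0.9,0, 54,0,0,0,0]' 20; python3 -m pendant '[54,0.4,-0.1,0.9,0,54,0.4,-0.1,0.9,0,54,0,0,0,0]' 20;python3 -m pendant '[54,0.4,-0.1,0.9,0,54,0.4,-0.1,0.9,0,54,0,0,0,0]' 20
```

```text
clock: 22.6
tcp_pos: [0.5184, -0.2074, 0.0881]
orientation: [2.122, 0.209, -2.111]
contact_force: [0.7, 0.6, 10.1]
grip_width: 0.0574
clock: 22.98
tcp_pos: [0.5166, -0.2077, 0.0873]
orientation: [2.122, 0.208, -2.111]
contact_force: [-0.2, -0.7, 9.1]
grip_width: 0.0572
clock: 23.35
tcp_pos: [0.5147, -0.2079, 0.0864]
orientation: [2.121, 0.208, -2.111]
contact_force: [1.0, 0.2, 8.8]
grip_width: 0.0574
```

```bash
python3 -m pendant '[54,0.4,-0.1,0.9,0,54,0.4,-0.1,0.9,0,54,0,0,0,0]' 20;python3 -m pendant '[54,0.4,0,0.9,0,54,0.4,0,0.9,0,54,0,0,0,0]' 20;python3 -m pendant '[54,0.4,0,0.9,0,54,0,0,0,0]' 20; python3 -m pendant '[54,0.4,0,0.9,0,54,0,0,0,0]' 20
```

```text
clock: 23.72
tcp_pos: [0.5139, -0.208, 0.086]
orientation: [2.123, 0.208, -2.109]
contact_force: [1.3, 1.1, 9.4]
grip_width: 0.0577
clock: 24.1
tcp_pos: [0.5139, -0.208, 0.086]
orientation: [2.126, 0.208, -2.105]
contact_force: [4.5, 0.6, 12.1]
grip_width: 0.0572
clock: 24.35
tcp_pos: [0.5139, -0.208, 0.086]
orientation: [2.127, 0.208, -2.103]
contact_force: [6.2, 1.9, 13.1]
grip_width: 0.0574
clock: 24.6
tcp_pos: [0.5139, -0.208, 0.086]
orientation: [2.129, 0.208, -2.101]
contact_force: [8.1, 2.3, 14.3]
grip_width: 0.0571
```

```bash
python3 -m pendant '[57,-0.5,0,0,0, 70,0,0,0,0, 85,0,0,0,0,85,0,0,0,0,85,-3,0,0,0,85,-20,0,0,0,85,-50,0,0,0,85,-50,0,0,0,85,0,0,0,0]' 30
python3 - <<'E'
from h import *
p,d=viewer.grab_frame("wrist");cv2.imwrite("pics/w8.png",p[:,:,::-1])
X=cloud(p,d,viewer.calibration("wrist"))
O=np.array([.4872,-.2107,.047]);S=R.from_euler("zy",[11.3,-25],degrees=True).as_matrix()
U=(X-O)@S*1000;M=masks(p)
for n,zz,xs in(("red",46,[15,30,50,70,90]),("green",23,[108,114,120]),("wood",0,[140,150,160,170,180])):
    m=cv2.morphologyEx(M[n].astype(np.uint8),cv2.MORPH_OPEN,np.ones((3,3)))>0
    P=U[m&(d>0)&(np.abs(U[...,2]-zz)<5)]
    e=np.array([[P[np.abs(P[:,0]-a)<3,1].min(),P[np.abs(P[:,0]-a)<3,1].max()] for a in xs]);f=np.polyfit(xs,e.mean(1),1)
    print(n,np.round(e.T,1).tolist(),"mid50",np.polyval(f,50),"deg",np.degrees(f[0]),"x",np.percentile(P[:,0],[.3,99.7]),"z",np.median(P[:,2]))
E
```

```text
clock: 25.72
tcp_pos: [0.5095, -0.2087, 0.2096]
orientation: [2.123, 0.207, -2.108]
contact_force: [-0.8, 0.3, -0.5]
grip_width: 0.0851
red [[-21.0, -34.4, -35.0, -35.1, -35.4], [23.0, 22.7, 22.6, 22.4, 22.3]] mid50 -4.705952125161851 deg -4.46577971010149 x [-2.77095675 96.26879983] z 46.326349640161155
green [[-36.2, -36.3, -36.4], [26.1, 26.2, 26.1]] mid50 -4.534671833782493 deg -0.4846496717923649 x [ 92.62236637 126.1630675 ] z 23.49673050249852Traceback (most recent call last):
  File "<stdin>", line 9, in <module>
    return umr_minimum(a, axis, None, out, keepdims, initial, where)
ValueError: zero-size array to reduction operation minimum which has no identity
```

View pics/w8.png

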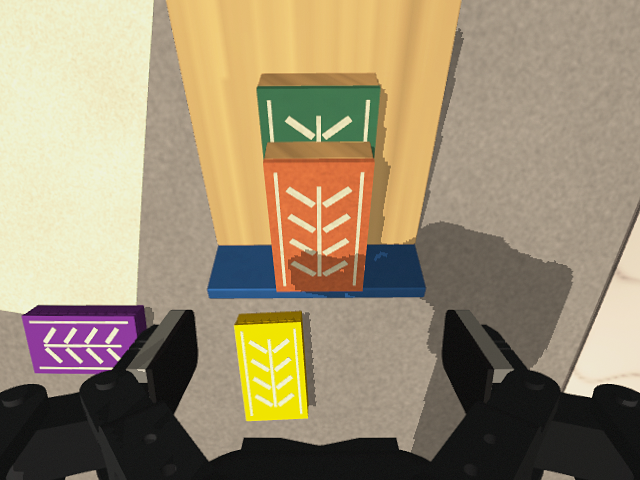

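```bash
python3 -m pendant '[85,-20,0,0,0,85,0,60,0,0,85,0,60,0,0,85,0,60,0,0,85,0,60,0,0,85,0,60,0,0,85,0,0,0,0]' 30
python3 - <<'E'
from h import *
p,d=viewer.grab_frame("top");cv2.imwrite("pics/t9.png",p[:,:,::-1])
X=cloud(p,d,viewer.calibration("top"))
O=np.array([.4872,-.2107,.047]);S=R.from_euler("zy",[11.3,-25],degrees=True).as_matrix()
U=(X-O)@S*1000;M=masks(p);R0=(d>0)&(np.abs(U[...,1])<95)&(U[...,0]>-20)&(U[...,0]<200)
for n,m,xs in(("red",M["red"]&(np.abs(U[...,2]-46)<5),[15,30,50,70,90]),("green",M["green"]&(np.abs(U[...,2]-23)<5),[106,112,118,124]),("wood",np.abs(U[...,2])<4,[20,60,100,140,160,180])):
    P=U[m&R0]
    e=np.array([[P[np.abs(P[:,0]-a)<3,1].min(),P[np.abs(P[:,0]-a)<3,1].max()] for a in xs]);f=np.polyfit(xs,e.mean(1),1)
    print(n,np.round(e.T,1).tolist(),"mid",np.round(e.mean(1),1),"deg",np.degrees(f[0]),"x",np.percentile(P[:,0],[.3,99.7]),"z",np.median(P[:,2]))
for n in ["ink_tin","ink_jar","scraper"]:
    print(n,[(np.round(x["location"],3).tolist(),round(x["score"],2)) for x in nets.look_for(n,"top")])
E
```

```text
clock: 26.65
tcp_pos: [0.5631, -0.5075, 0.2212]
orientation: [2.115, 0.204, -2.126]
contact_force: [-0.3, 0.0, -0.1]
grip_width: 0.0849
red [[-33.4, -33.7, -34.4, -34.7, -35.5], [21.2, 23.0, 21.0, 21.3, 21.6]] mid [-6.1 -5.4 -6.7 -6.7 -6.9] deg -0.9220817425911656 x [1.71690524e-02 9.87532198e+01] z 45.9028445360683Traceback (most recent call last):
  File "<stdin>", line 8, in <module>
    return umr_minimum(a, axis, None, out, keepdims, initial, where)
ValueError: zero-size array to reduction operation minimum which has no identity
```

View pics/t9.png

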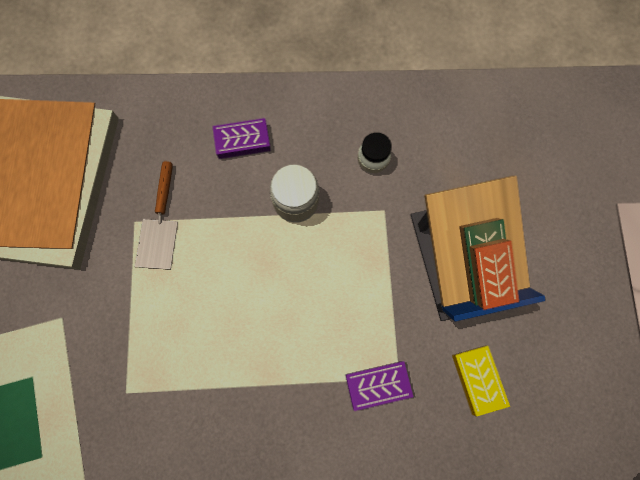

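Run:
```python
from h import *
O=np.array([.4872,-.2107,.047]);S=R.from_euler("zy",[11.3,-25],degrees=True).as_matrix()
k=viewer.calibration("top")
def f(p,d,n,zz,xs,lab):
    U=(cloud(p,d,k)-O)@S*1000;m=(d>0)&(np.abs(U[...,1])<95)&(np.abs(U[...,2]-zz)<5)
    if n!="wood": m&=masks(p)[n]
    P=U[m]
    for a in xs:
        q=P[np.abs(P[:,0]-a)<4,1]
        if len(q): print(lab,a,np.round([q.min(),q.max(),(q.min()+q.max())/2],1))
z=np.load("pics/top0.npz");f(z["p"],z["d"],"wood",0,[20,60,100,140,180],"board0")
p,d=viewer.grab_frame("top");f(p,d,"green",23,[103,110,116,122,127],"green");f(p,d,"wood",0,[150,165,180],"board")
for n in ["ink_tin","ink_jar","scraper"]:
    print(n,[(np.round(x["location"],3).tolist(),round(x["score"],2)) for x in nets.look_for(n,"top")])
```

```text
board0 20 [-69.5  75.4   2.9]
board0 60 [-72.6  74.7   1. ]
board0 100 [-74.1  74.2   0.1]
board0 140 [-76.1  73.7  -1.2]
board0 180 [-76.4  73.1  -1.7]
green 103 [23.7 26.7 25.2]
green 110 [23.3 26.7 25. ]
green 116 [24.7 26.1 25.4]
board 150 [-74.2  73.6  -0.3]
board 165 [-76.1  73.   -1.5]
board 180 [-76.5  73.3  -1.6]
ink_tin [([0.667, 0.101, 0.084], 0.64)]
ink_jar [([0.748, -0.036, 0.061], 0.84)]
scraper [([0.613, 0.355, 0.002], 0.74)]
```

```bash
python3 -c "
from bench import r
print(r.hand_in())"
```

```text
the job is handed in; nothing more can be done
None
```

I put both blocks on the rack and handed the job in at about 27 s. The large green one went down first, then the red-brown one on top. Both lie flat and carved side up, lengthwise down the slope. Each was lowered onto the slope, slid down until it met the stop, and released there.

**What the last checks showed:**
- **Heights:** the carved faces measure 23 mm (large) and 46 mm (small) above the board, so both lie flat.
- **Against the stop:** both stopped moving when they met it. The small block's lower end measures at 0 mm in the top view. I did not measure the large block's end as closely; the wrist pictures show it against the stop.
- **Other things:** the tin, jar and scraper are where they were, to within 2 mm. The arm was clear of everything at hand-in.

**Not perfect:**
- **Off centre:** the large block sits about 4 mm to the robot's right of the board's middle. It drifted a little while sliding down, and I left it rather than risk disturbing the stack.
- **Small on large:** the small block is about 1.5–2 mm off the large one's centre line, still inside its outline and parallel to within about 1 degree.
- **Camera disagreement:** the cameras differed by 1–2 mm. The last top view showed only a strip of the large block's face, so its offset rests mainly on the wrist view.

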